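Clear and load a two-tier serving stand

ROBOT

A 6-joint arm with a two-finger parallel gripper is mounted at the origin on the work surface. World frame = base frame: x ahead of the robot, y to its left, z up, the work surface at z = 0. Lengths are in m, angles in rad, forces in N, time in s.
With the tool pointing down it reaches from about 0.25 to 0.775 m from the base axis. Payload 4 kg.
Tool frame: the origin (TCP) lies between the finger pads; the fingertips stand arm.nose_length ahead of it and the grasp point (between the pads) lies 2 mm behind it (arm.nose_length is the distance from the TCP to the fingertips, in m); z points along the fingers, y is the direction in which the jaws open and shut (so a half turn about z gives the same grasp; the last joint's range is limited). The gripper opens to 85 mm and grips with 20 to 120 N. Pads are 22 mm wide; open, the fingers measure 114 mm over their backs; the gripper's body (76 mm by 85 mm) begins 54 mm behind the grasp point. The pads swing forward as they close: fully open they stand 13 mm farther back than shut.
Start: joints at [1.159, 0.087, 1.371, -0, 1.684, -0.103], TCP at [0.167, 0.524, 0.248] pointing down, gripper open.
Joint ranges: [-3.1, 3.1], [-0.76, 2.03], [0.27, 2.55], [-1.08, 4.22], [0.17, 2.65], [-2.57, 2.57]. Speed limits (rad/s): [2.79, 2.79, 3.14, 3.14, 3.14, 3.14].

INTERFACE

Orientations are given as a unit quaternion [w, x, y, z].
In Python, from rig import arm, jaws, solver, imaging, job gives the robot as it stands. Calls block until the motion is done:
- arm.reach(position, orientation): joint-space move of the TCP to a pose.
- arm.servo_line(position, rate=0.15, frame=None, guard=None): straight line of the TCP; frame=None keeps the orientation; rate is the mean speed in m/s. With guard (N) it stops when the force on the tool has changed by that much, and returns True; else False.
- arm.goto_joints(angles): joint-space move.
- jaws.grip(opening, newtons=None): finger opening in m; newtons is the grip in N (None keeps the last); returns when the fingers have stopped.
- arm.sleep(seconds).
- solver.inverse_kinematics(position, orientation): joint angles nearest the present ones, or None.
- imaging.capture(name): name is "scene" or "top" or "wrist"; returns a dict with "frame" (480x640x3 uint8, red, green, blue), "range_z" (480x640 float32, m along the optical axis (not along the pixel's ray), 0 where there is no reading), "camera_matrix" (3x3 intrinsics, pixels), "dist" ([k1, k2, p1, p2, k3] as OpenCV has them; the pictures are not rectified), "R" (3x3) and "t" (3): a world point X has camera coordinates R X + t. Camera axes: x right, y down, z forward; pixel columns grow to the right and rows downward; lengths in m; the calibration is good to about 2 mm. A picture is of the moment at which its call begins.
A pose or a line that the arm cannot do raises arm.PlanningError and nothing moves.
- job.sign_off(): hands the job in, once; it reports no verdict.
Readings, each from a call of its own:
- arm.current_t(): time.
- arm.current_joint_pos(): joint angles.
- arm.current_qvel(): joint speeds.
- arm.current_joint_efforts(): joint torques, N m.
- arm.current_position(): TCP position.
- arm.current_orientation(): TCP orientation.
- arm.current_ft_force(): force on the tool from outside, world axes, zero at the start.
- arm.current_ft_torque(): the same for the moment, N m.
- arm.current_grip_width(): finger opening in m.
Only numpy, scipy, OpenCV 4.12 (cv2) and the standard library are available. Lean on these libraries where they do the work, as an engineer would, in place of code of your own. Each camera call takes 0.05 s, during which the arm holds its last target.

TASK

Someone left a drink carton standing inside the four-post serving stand: take it out and leave it standing upright in the empty grey bin. Then build up the stand: the deep tray goes on first, down onto the lower collars, and the shallow divided tray goes above it on the upper steps of the posts, each level, with a post through every corner hole and fully home. Lower the trays on gently rather than dropping them, and do not knock or shift the jar, the white bottle or the steel tumbler.

Things in the scene. Friction and masses are not known exactly. Their poses are not given: they have to be found in the camera images.
- stand: Fixed stand: white base plate 220 (x) x 150 (y) x 12 mm with four upright steel posts at x = +-83, y = +-53 mm, their tapered tips 168 mm above the table. Posts are 17 mm thick, then 8 mm pins above a step. Origin: centre of the plate's underside, on the table; x along its long side, z up. A half turn of stand or trays makes no difference.
- stand_lower (a point): Middle of the stand at the level of the flat tops of the four lower collars (31 mm diameter, one on each post), 62 mm above the table. The deep tray's flanges rest on these collars; its underside is then 22 mm above the table.
- stand_upper (a point): Middle of the stand at the level of the four upper steps, 128 mm above the table, where each post narrows from 17 to 8 mm diameter. The shallow tray's flanges rest on these steps; its underside is then 106 mm above the table.
- deep_tray_grip (a point): Deep plain steel tray, 0.3-0.6 kg, left or right: 200 (x) x 140 (y) x 45 mm; pan 126 x 140, at each x end a 5 mm thick flange flush with the rim, a 24 mm hole at each corner (x +-83, y +-53 mm). Carrying bar 12 mm wide (y), 14 high, 100 long (x), over the pan's middle, free beside and below. This point: bar's centre, over the tray's centre, 52 mm above the underside; z up.
- shallow_tray_grip (a point): Shallow steel tray with 16 mm dividers, 0.3-0.6 kg, on the other side: 200 (x) x 140 (y) x 27 mm; pan 126 x 140, 5 mm thick end flanges flush with the rim, a 13 mm hole at each corner (x +-83, y +-53 mm). Carrying bar 12 mm wide (y), 14 high, 100 long (x). This point: bar's centre, over the tray's centre, 46 mm above the underside; z up.
- carton_mid (a point): Closed drink carton, plain brown board with a white band, 60 (x) x 42 (y) x 122 (z) mm, about 0.2 kg, standing upright on the stand's base plate (12 mm above the table) among the posts, turned any way. This point is its centre, 61 mm above its underside.
- bin_in (a point): Open grey plastic bin, fixed, outside 130 (x) x 110 (y) x 45 mm high, walls 4 mm, empty, on the far left or the far right. This point is the centre of its inner floor; inside it measures 122 x 102 mm.
- jar_mid (a point): Bystander: clear lidded jar, 72 mm diameter, 140 mm high, on the far side opposite the bin; this point is half-way up. Leave it alone.
- sauce_mid (a point): Bystander: white bottle, 60 mm diameter, 190 mm high, beyond the stand; this point is half-way up. Leave it alone.
- tumbler_mid (a point): Bystander: open steel tumbler, 64 mm diameter, 95 mm high, also beyond the stand; this point is half-way up. Leave it alone.
Not all that is in view belongs to the job. What is shaped like the part that bears carton_mid but pink or yellow is not meant.

How it is judged:
By the outcome, as a careful person would: the job done as asked, in the order asked, and still so for the second after the job is handed in, with the robot touching nothing.
It also fails if it takes over 72 s, if anything falls off the work surface, if the arm or the gripper's body presses on something with over 40 N, if the wrist force passes 120 N, or if a joint passes its speed limit or range.

## Working session

There is one attempt and no reset: what is moved stays moved. The work goes in short steps, each a Python script; the robot and the scene stay as the last script left them, time stands still between calls to the robot, and variables do not carry over. Pictures are saved under pics/ and viewed, and the job is handed in when it is done.

```bash
mkdir -p pics; ls; python3 - <<'E'
from rig import arm,imaging
import cv2,numpy as np
print(arm.current_t(),arm.nose_length,arm.current_position(),arm.current_orientation())
for n in("scene","top","wrist"):
    c=imaging.capture(n); cv2.imwrite(f"pics/a_{n}.png",c["frame"][...,::-1]); np.savez(f"a_{n}.npz",**c)
    print(n,c["camera_matrix"].round(1).tolist(),np.round(c["dist"],3),c["R"].round(3).tolist(),c["t"].round(3))
E
```

```text
pics
0.0 0.017 [0.16697361 0.52354951 0.24711402] [-2.91567843e-04  1.53787403e-01  9.88103315e-01 -1.09047334e-03]
scene [[443.3, 0.0, 322.2], [0.0, 443.3, 243.6], [0.0, 0.0, 1.0]] [-0.069  0.     0.     0.     0.   ] [[0.336, 0.942, -0.016], [0.511, -0.196, -0.837], [-0.791, 0.274, -0.547]] [-0.184 -0.203  1.35 ]
top [[541.5, 0.0, 311.3], [0.0, 541.5, 237.7], [0.0, 0.0, 1.0]] [-0.128  0.     0.     0.     0.   ] [[-0.105, -0.994, 0.004], [-0.972, 0.102, -0.211], [0.21, -0.026, -0.977]] [0.046 0.585 1.071]
wrist [[409.7, 0.0, 317.7], [0.0, 409.7, 244.6], [0.0, 0.0, 1.0]] [0.021 0.    0.    0.    0.   ] [[0.304, 0.953, -0.002], [0.919, -0.292, 0.264], [0.251, -0.082, -0.964]] [-0.549 -0.034  0.379]
```

View pics/a_scene.png

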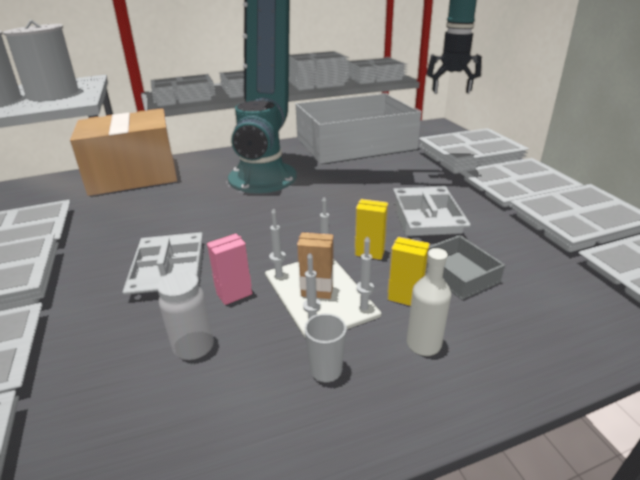

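View pics/a_top.png

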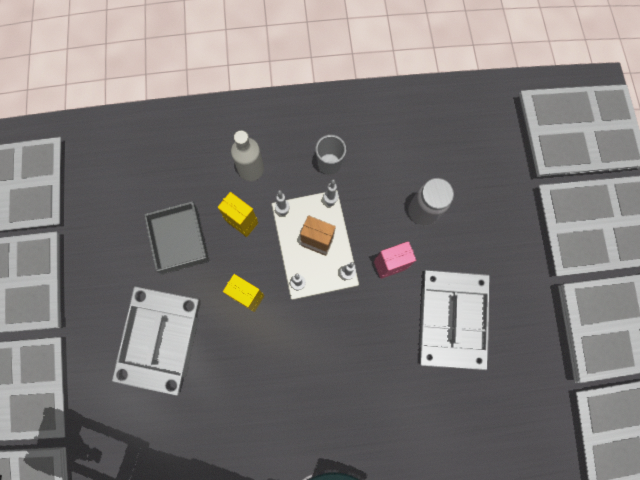

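View pics/a_wrist.png

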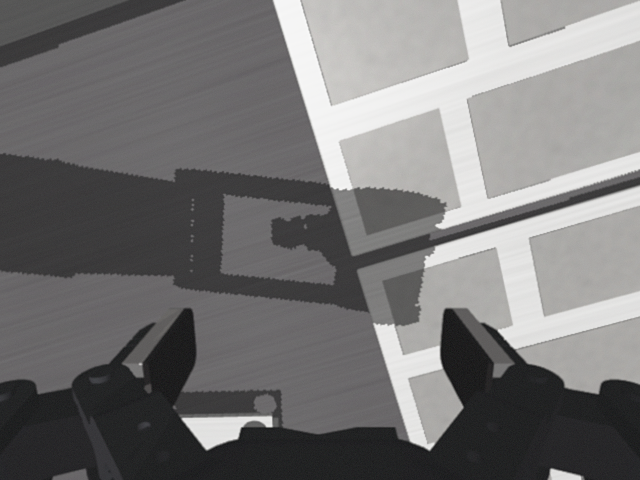

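The scene view shows the carton (316,265) among the posts, two yellow cartons and a pink one as decoys. In the top view the deep tray is at (157,340), the shallow one at (456,320), the bin at (176,237), the stand at (315,245), and the jar at (431,200). Next I'll use the depth.

```bash
cat > h.py <<'E'
import numpy as np,cv2
def load(f): return dict(np.load(f))
def cloud(c):
    h,w=c["range_z"].shape
    u,v=np.meshgrid(np.arange(w),np.arange(h))
    p=cv2.undistortPoints(np.stack([u,v],-1).reshape(-1,1,2).astype(float),c["camera_matrix"],c["dist"]).reshape(-1,2)
    z=c["range_z"].reshape(-1).astype(float)
    P=np.c_[p*z[:,None],z]
    X=(P-c["t"])@c["R"]
    return X,c["frame"].reshape(-1,3),z>0
def proj(c,X):
    return cv2.projectPoints(np.asarray(X,float).reshape(-1,1,3),cv2.Rodrigues(c["R"])[0],c["t"],c["camera_matrix"],c["dist"])[0].reshape(-1,2)
def ortho(c,x0,x1,y0,y1,res=0.001):
    X,f,ok=cloud(c)
    ok&=(X[:,0]>x0)&(X[:,0]<x1)&(X[:,1]>y0)&(X[:,1]<y1)
    X=X[ok];f=f[ok]
    return X,f
E
python3 - <<'E'
from h import *
for n in("top","scene"):
    c=load(f"a_{n}.npz"); X,f,ok=cloud(c)
    G=X.reshape(480,640,3)
    m=ok&(abs(X[:,2])<.008)&(X[:,0]>.2)&(X[:,0]<.8)&(abs(X[:,1])<.4)
    print(n,"table z",np.median(X[m,2]),X[m,2].std())
    if n=="top":
        for nm,(u,v) in dict(carton=(316,228),bin=(176,237),stand=(290,240),deepbar=(160,340),shbar=(454,320),jar=(436,195),sauce=(241,138),tumb=(330,140),pink=(397,250),y1=(237,205),y2=(242,287),p1=(280,195),p2=(332,185),p3=(297,275),p4=(351,264)).items():
            print(nm,G[v,u].round(3))
    # segmented blobs by height
    for lo,hi in((.15,.2),(.1,.15),(.03,.1),(.008,.03)):
        m=(ok&(X[:,2]>lo)&(X[:,2]<hi)&(X[:,0]>.2)&(X[:,0]<.85)&(abs(X[:,1])<.45)).reshape(480,640).astype(np.uint8)
        k,l,s,ce=cv2.connectedComponentsWithStats(m)
        for i in range(1,k):
            if s[i,4]>12: 
                q=G[l==i]; print(n,lo,s[i].tolist(),q.mean(0).round(3),q.min(0).round(3),q.max(0).round(3))
E
```

```text
top table z 0.0007568380840170506 0.002438548473173263
carton [ 0.589 -0.024  0.136]
bin [0.632 0.282 0.005]
stand [0.597 0.03  0.013]
deepbar [0.409 0.33  0.004]
shbar [ 0.386 -0.301  0.016]
jar [ 0.631 -0.271  0.137]
sauce [0.769 0.103 0.192]
tumb [ 0.794 -0.078  0.078]
pink [ 0.531 -0.179  0.125]
y1 [0.656 0.128 0.122]
y2 [0.49  0.131 0.123]
p1 [0.659 0.039 0.151]
p2 [ 0.669 -0.065  0.149]
p3 [0.496 0.022 0.17 ]
p4 [ 0.506 -0.081  0.168]
top 0.15 [234, 131, 16, 21, 237] [0.769 0.103 0.182] [0.758 0.09  0.15 ] [0.785 0.118 0.196]
top 0.15 [331, 180, 4, 5, 18] [ 0.671 -0.065  0.162] [ 0.669 -0.068  0.15 ] [ 0.675 -0.063  0.17 ]
top 0.15 [278, 190, 4, 6, 20] [0.661 0.039 0.161] [0.659 0.036 0.151] [0.665 0.043 0.168]
top 0.15 [350, 262, 4, 5, 18] [ 0.507 -0.083  0.162] [ 0.504 -0.086  0.15 ] [ 0.511 -0.08   0.169]
top 0.15 [295, 273, 4, 5, 17] [0.496 0.022 0.163] [0.493 0.02  0.153] [0.501 0.026 0.17 ]
top 0.1 [231, 138, 29, 29, 529] [0.761 0.102 0.127] [0.742 0.074 0.1  ] [0.798 0.133 0.15 ]
top 0.1 [416, 179, 37, 37, 1016] [ 0.63  -0.269  0.133] [ 0.599 -0.305  0.1  ] [ 0.665 -0.23
[... 7554 characters left out ...]
008 [266, 262, 43, 75, 1364] [ 0.57  -0.075  0.012] [ 0.479 -0.106  0.008] [ 0.696 -0.032  0.03 ]
scene 0.008 [443, 271, 61, 26, 511] [0.685 0.264 0.019] [0.643 0.223 0.008] [0.703 0.341 0.03 ]
scene 0.008 [214, 282, 38, 20, 312] [ 0.543 -0.181  0.019] [ 0.511 -0.215  0.008] [ 0.553 -0.145  0.03 ]
scene 0.008 [388, 289, 24, 14, 211] [0.666 0.115 0.019] [0.647 0.099 0.008] [0.683 0.132 0.03 ]
scene 0.008 [171, 332, 43, 25, 399] [ 0.668 -0.272  0.019] [ 0.644 -0.308  0.008] [ 0.676 -0.237  0.03 ]
scene 0.008 [407, 333, 36, 21, 337] [0.796 0.091 0.019] [0.764 0.074 0.008] [0.808 0.126 0.03 ]
scene 0.008 [310, 361, 33, 18, 277] [ 0.791 -0.08   0.019] [ 0.767 -0.101  0.008] [ 0.798 -0.05   0.03 ]
```

```bash
cat >> h.py <<'E'
from scipy.spatial.transform import Rotation as Rn
def quat(phi):
    x=np.array([-np.sin(phi),np.cos(phi),0]);y=np.array([np.cos(phi),np.sin(phi),0]);z=np.array([0,0,-1.])
    q=Rn.from_matrix(np.c_[x,y,z]).as_quat(); return np.r_[q[3],q[:3]]
E
python3 - <<'E'
from h import *
c=load("a_top.npz")
cv2.imwrite("pics/a_crop.png",cv2.resize(c["frame"][175:305,260:370,::-1],None,fx=4.5,fy=4.5,interpolation=cv2.INTER_CUBIC))
for n in("top","scene"):
    c=load(f"a_{n}.npz"); X,f,ok=cloud(c)
    m=ok&(X[:,2]>.06)&(X[:,2]<.2)&(np.hypot(X[:,0]-.59,X[:,1]+.027)<.045)
    q=X[m]; print(n,np.percentile(q[:,2],[50,90,95,99]), cv2.minAreaRect(q[:,:2].astype(np.float32)*1000))
E
python3 - <<'E'
from rig import arm,solver
from h import quat
import numpy as np
for p in([.59,-.02,.36],[.59,-.02,.12],[.41,.33,.2],[.39,-.30,.2],[.64,.28,.2]):
    for d in(84,96,105,-84,120,150,60):
        q=solver.inverse_kinematics(p,quat(np.radians(d))); print(p,d,None if q is None else np.round(q,2))
E
```

```text
top [0.13364094 0.13690104 0.13769189 0.13956168] ((585.9052124023438, -27.508934020996094), (60.50643539428711, 42.714080810546875), 61.4079475402832)
scene [0.11464642 0.13396279 0.13490356 0.13691793] ((591.0444946289062, -26.522483825683594), (60.419063568115234, 44.207454681396484), 61.921607971191406)
[0.59, -0.02, 0.36] 84 [-0.13  0.19  1.04 -0.    1.92 -1.6 ]
[0.59, -0.02, 0.36] 96 [-0.13  0.19  1.04 -0.    1.92 -1.81]
[0.59, -0.02, 0.36] 105 [-0.13  0.19  1.04 -0.    1.92 -1.96]
[0.59, -0.02, 0.36] -84 [-0.13  0.19  1.04 -0.    1.92  1.34]
[0.59, -0.02, 0.36] 120 [-0.13  0.19  1.04 -0.    1.92 -2.22]
[0.59, -0.02, 0.36] 150 None
[0.59, -0.02, 0.36] 60 [-0.13  0.19  1.04 -0.    1.92 -1.18]
[0.59, -0.02, 0.12] 84 [-0.13  0.23  1.46 -0.    1.45 -1.6 ]
[0.59, -0.02, 0.12] 96 [-0.13  0.23  1.46 -0.    1.45 -1.81]
[0.59, -0.02, 0.12] 105 [-0.13  0.23  1.46 -0.    1.45 -1.96]
[0.59, -0.02, 0.12] -84 [-0.13  0.23  1.46 -0.    1.45  1.34]
[0.59, -0.02, 0.12] 120 [-0.13  0.23  1.46 -0.    1.45 -2.22]
[0.59, -0.02, 0.12] 150 None
[0.59, -0.02, 0.12] 60 [-0.13  0.23  1.46 -0.    1.45 -1
[... 456 characters left out ...]
 1.58 -0.    1.58 -2.24]
[0.39, -0.3, 0.2] 96 [-0.77 -0.03  1.58 -0.    1.58 -2.45]
[0.39, -0.3, 0.2] 105 None
[0.39, -0.3, 0.2] -84 [-0.77 -0.03  1.58 -0.    1.58  0.7 ]
[0.39, -0.3, 0.2] 120 None
[0.39, -0.3, 0.2] 150 None
[0.39, -0.3, 0.2] 60 [-0.77 -0.03  1.58 -0.    1.58 -1.82]
[0.64, 0.28, 0.2] 84 [ 0.33  0.43  1.04 -0.    1.67 -1.13]
[0.64, 0.28, 0.2] 96 [ 0.33  0.43  1.04 -0.    1.67 -1.34]
[0.64, 0.28, 0.2] 105 [ 0.33  0.43  1.04 -0.    1.67 -1.5 ]
[0.64, 0.28, 0.2] -84 [ 0.33  0.43  1.04 -0.    1.67  1.8 ]
[0.64, 0.28, 0.2] 120 [ 0.33  0.43  1.04 -0.    1.67 -1.76]
[0.64, 0.28, 0.2] 150 [ 0.33  0.43  1.04 -0.    1.67 -2.29]
[0.64, 0.28, 0.2] 60 [ 0.33  0.43  1.04 -0.    1.67 -0.72]
```

View pics/a_crop.png

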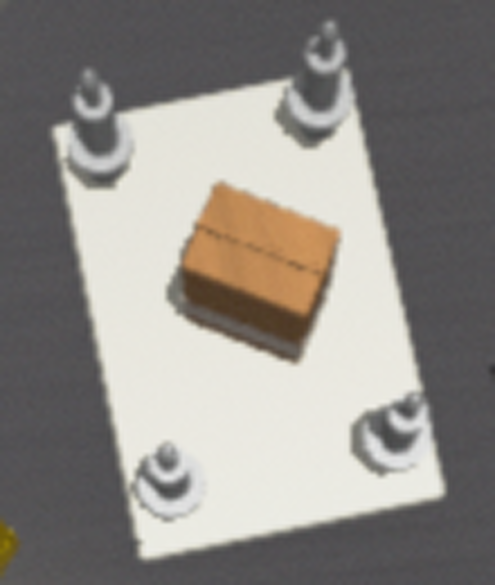

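The crop shows the carton at the stand's middle, its long axis at about 61° in world, and the post tips at (90,75), (330,30), (168,450) and (410,400). The two fixed cameras differ by about 5 mm in x. I'll take wrist views from two opposite yaws so any camera bias cancels.

```bash
python3 - <<'E'
from rig import arm,imaging
from h import *
for k,(d,p) in enumerate([(96,[.575,-.02,.34]),(-84,[.60,-.02,.34])]):
    arm.reach(p,quat(np.radians(d))); arm.sleep(.2)
    c=imaging.capture("wrist"); cv2.imwrite(f"pics/b{k}.png",c["frame"][...,::-1]); np.savez(f"b{k}.npz",**c)
    print(arm.current_t(),arm.current_position().round(4),arm.current_joint_pos().round(3))
    X,f,ok=cloud(c);G=X.reshape(480,640,3)
    m=(ok&(X[:,2]>.15)&(X[:,2]<.18)&(np.abs(X[:,0]-.59)<.13)&(abs(X[:,1]+.02)<.1)).reshape(480,640).astype(np.uint8)
    n,l,s,ce=cv2.connectedComponentsWithStats(m)
    for i in range(1,n):
        if s[i,4]>12:
            q=G[l==i]; t=q[q[:,2]>q[:,2].max()-.006]; print(s[i].tolist(),t.mean(0).round(4),q.max(0).round(3))
    m=ok&(X[:,2]>.1)&(X[:,2]<.16)&(np.hypot(X[:,0]-.589,X[:,1]+.027)<.045)
    q=X[m]; print(np.percentile(q[:,2],[50,99]), cv2.minAreaRect(q[:,:2].astype(np.float32)*1000))
E
```

```text
2.8333 [ 0.575  -0.0195  0.34  ] [-0.132  0.146  1.126  0.     1.87  -1.809]
[233, 120, 14, 11, 127] [ 0.5089 -0.0826  0.1654] [ 0.513 -0.079  0.169]
[380, 120, 13, 11, 121] [0.4979 0.0212 0.1661] [0.501 0.026 0.17 ]
[244, 325, 12, 16, 128] [ 0.6721 -0.0656  0.1656] [ 0.677 -0.062  0.169]
[372, 325, 11, 16, 129] [0.661  0.0388 0.1649] [0.666 0.043 0.168]
[0.13425471 0.13816598] ((586.86279296875, -27.412269592285156), (60.23025894165039, 42.558414459228516), 62.09938430786133)
5.7417 [ 0.6  -0.02  0.34] [-0.128  0.204  1.059 -0.     1.879  1.338]
[238, 123, 14, 12, 129] [0.6627 0.0389 0.1651] [0.667 0.044 0.169]
[384, 123, 14, 12, 129] [ 0.6736 -0.0651  0.1651] [ 0.677 -0.062  0.169]
[249, 328, 11, 16, 132] [0.4996 0.0219 0.1651] [0.502 0.026 0.169]
[376, 328, 12, 15, 131] [ 0.5107 -0.0823  0.1646] [ 0.514 -0.079  0.168]
[0.13435736 0.13832661] ((587.0357666015625, -27.218711853027344), (60.239253997802734, 42.342674255371094), 61.759151458740234)
```

```bash
python3 - <<'E'
from h import *
for n in("top","scene"):
    c=load(f"a_{n}.npz"); X,f,ok=cloud(c)
    b=ok&(X[:,0]>.53)&(X[:,0]<.72)&(X[:,1]>.19)&(X[:,1]<.36)
    f_=f.astype(int); grey=(f_.max(1)-f_.min(1)<40)
    q=X[b&grey&(X[:,2]>.038)&(X[:,2]<.055)&(X[:,1]>.205)]; r=cv2.minAreaRect(q[:,:2].astype(np.float32)*1000);print(n,"bin",r,np.median(q[:,2]))
    q=X[b&(np.hypot(X[:,0]-.627,X[:,1]-.277)<.03)];print("floor",np.median(q[:,2]))
    for nm,(x,y,h,lo) in dict(deep=(.41,.33,.045,.040),sh=(.388,-.302,.027,.022)).items():
        b=ok&(abs(X[:,0]-x)<.14)&(abs(X[:,1]-y)<.115)
        q=X[b&(X[:,2]>lo)&(X[:,2]<h+.006)];print(nm,cv2.minAreaRect(q[:,:2].astype(np.float32)*1000),np.median(q[:,2]))
        q=X[b&(X[:,2]>h+.008)&(X[:,2]<h+.02)];print(nm,"bar",cv2.minAreaRect(q[:,:2].astype(np.float32)*1000),np.median(q[:,2]))
E
```

```text
top bin ((626.0128173828125, 275.55731201171875), (133.138427734375, 111.13825988769531), 9.077045440673828) 0.04450272940721281
floor 0.004529780920917994
deep ((408.632568359375, 329.1159362792969), (143.52239990234375, 201.60543823242188), 73.3963394165039) 0.04549176083212676
deep bar ((399.6498107910156, 332.6498718261719), (22.749332427978516, 120.4211654663086), 67.81593322753906) 0.059399223925619526
sh ((393.02001953125, -272.4246520996094), (203.29066467285156, 202.82322692871094), 79.43595123291016) 0.027252413674127222
sh bar ((415.2678527832031, -272.13470458984375), (225.7043914794922, 78.5274658203125), 25.25212287902832) 0.04189782971311313
scene bin ((629.0548095703125, 276.78338623046875), (132.0821990966797, 113.11659240722656), 9.368514060974121) 0.04266316258374928
floor 0.0034092182015553877
deep ((411.3059997558594, 329.2964172363281), (143.27919006347656, 207.7401580810547), 73.77082824707031) 0.04460771335624803
deep bar ((412.5135192871094, 328.26385498046875), (13.704154968261719, 102.84364318847656), 73.93492126464844) 0.05868416128742121
sh ((402.48828125, -281.8182678222656), (185.16403198242188, 219.49351501464844), 79.48506164550781) 0.0257730575604363
sh bar ((447.36181640625, -277.2029113769531), (196.80950927734375, 65.30587768554688), 23.38974952697754) 0.04154293691278751
```

View pics/b0.png

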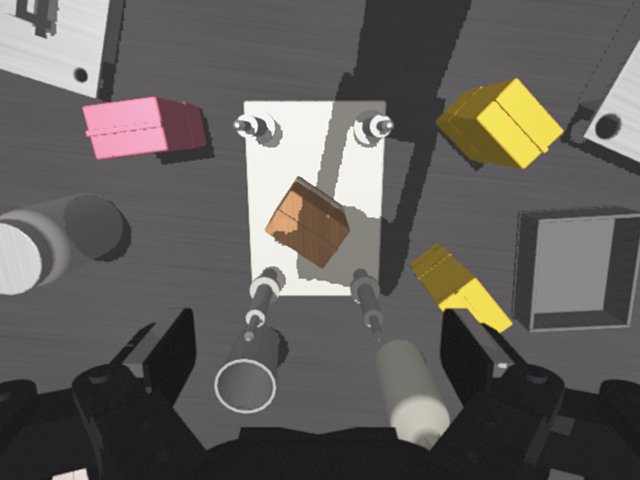

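The wrist view shows the carton clear between the posts at (308,222), and the bin empty at (580,270). The four tips give the stand centre as (0.5858, -0.0219) with a yaw of 6.0°. Next I'll move the carton.

```bash
python3 - <<'E'
from rig import arm,imaging,jaws
from h import *
r=np.radians
jaws.grip(.07,40)
arm.reach([.587,-.0273,.25],quat(r(-28.1)))
arm.servo_line([.587,-.0273,.10],rate=.2)
jaws.grip(.03,40)
print("w",arm.current_grip_width(),arm.current_t(),arm.current_ft_force().round(2))
arm.servo_line([.587,-.0273,.29],rate=.25)
print("w",arm.current_grip_width(),arm.current_ft_force().round(2))
arm.reach([.627,.276,.22],quat(r(-80.8)))
arm.servo_line([.627,.276,.105],rate=.2)
arm.sleep(.1)
h=arm.servo_line([.627,.276,.088],rate=.03,guard=4)
print(h,arm.current_position(),arm.current_ft_force().round(2),arm.current_grip_width())
print(arm.current_t())
E
```

```text
w 0.04161178593464971 8.25 [-1.61  0.74  5.97]
w 0.04141585048564972 [-0.4   0.44 -3.66]
True [0.62740939 0.27670359 0.09396621] [0.75 1.49 3.75] 0.041455666368090886
11.6833
```

```bash
python3 - <<'E'
from rig import arm,imaging,jaws
from h import *
r=np.radians
print(arm.servo_line([.627,.276,.0925],rate=.03,guard=6),arm.current_position(),arm.current_ft_force().round(2))
jaws.grip(.068)
arm.servo_line([.627,.276,.25],rate=.25)
# look at deep tray
arm.reach([.408,.329,.30],quat(r(73.6)));arm.sleep(.15)
c=imaging.capture("wrist"); cv2.imwrite("pics/c0.png",c["frame"][...,::-1]); np.savez("c0.npz",**c)
c=imaging.capture("scene"); cv2.imwrite("pics/c_scene.png",c["frame"][...,::-1])
print(arm.current_t(),arm.current_position())
E
```

```text
False [0.62751916 0.27664848 0.09395749] [-0.62  2.13  5.25]
15.45 [0.40817479 0.32897499 0.29990106]
```

View pics/c0.png

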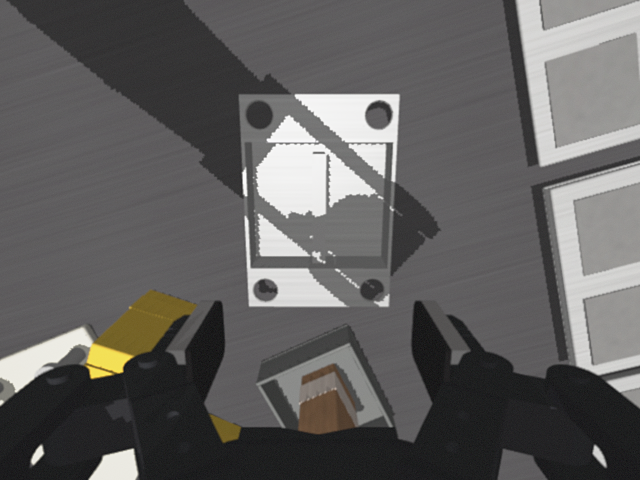

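View pics/c_scene.png

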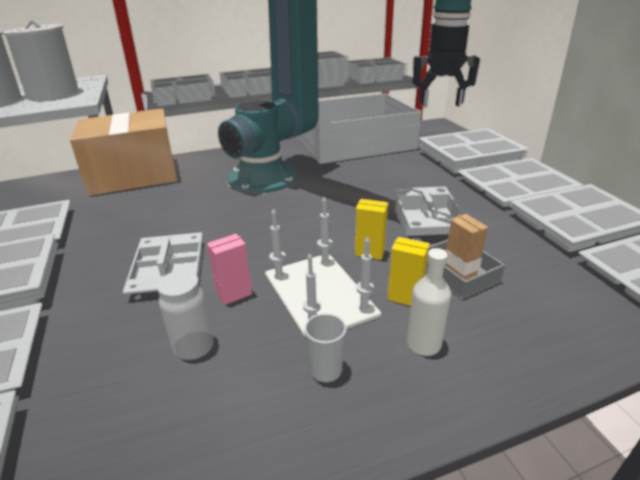

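The scene view confirms the carton standing upright in the bin (467,245), and the bystanders haven't moved. The wrist view shows the deep tray, with holes at (259,115), (379,115), (265,290) and (373,290).

```bash
cat >> h.py <<'E'
def onplane(c,uv,z):
    p=cv2.undistortPoints(np.asarray(uv,float).reshape(-1,1,2),c["camera_matrix"],c["dist"]).reshape(-1,2)
    d=np.c_[p,np.ones(len(p))]@c["R"]; o=-c["R"].T@c["t"]
    return o+d*((z-o[2])/d[:,2])[:,None]
def tray(c,xy,zr,r,yaw=None,zb=0):
    """c capture, xy approx centre, zr rim level, r hole radius"""
    X,f,ok=cloud(c); near=np.hypot(X[:,0]-xy[0],X[:,1]-xy[1])<.135
    m=ok&near&(abs(X[:,2]-zr)<.005)
    m2=m.reshape(480,640).astype(np.uint8)
    n,l,s,ce=cv2.connectedComponentsWithStats(m2,connectivity=8)
    i=1+np.argmax(s[1:,4]); mm=l==i
    P=onplane(c,np.argwhere(mm)[:,::-1],zr)[:,:2]
    rect=cv2.minAreaRect((P*1000).astype(np.float32)); 
    cs,hi=cv2.findContours(mm.astype(np.uint8),cv2.RETR_CCOMP,cv2.CHAIN_APPROX_NONE)
    H=[]
    for k,q in enumerate(cs):
        if hi[0][k][3]<0: continue
        Q=onplane(c,q.reshape(-1,2),zr)[:,:2]
        (x,y),rad=cv2.minEnclosingCircle((Q*1000).astype(np.float32))
        if abs(rad-r)<3.5: H.append((x,y,rad))
    return rect,np.array(H),np.median(X[mm.reshape(-1),2])
E
python3 - <<'E'
from h import *
for f in("c0.npz","a_top.npz"):
    c=load(f); rect,H,z=tray(c,(.409,.329),.045,12); print(f,rect,z); print(H.round(1), H[:,:2].mean(0))
    X,_,ok=cloud(c); m=ok&(X[:,2]>.054)&(X[:,2]<.066)&(np.hypot(X[:,0]-.409,X[:,1]-.329)<.06)
    print("bar",cv2.minAreaRect(X[m,:2].astype(np.float32)*1000),np.percentile(X[m,2],[10,50,90]))
for f in ("a_top.npz","b0.npz"):
    c=load(f); rect,H,z=tray(c,(.388,-.302),.027,6.5); print(f,rect,z); print(H.round(1))
E
```

```text
c0.npz ((408.7336120605469, 328.7540283203125), (140.00401306152344, 198.4362030029297), 73.60003662109375) 0.04531297971572864
[[501.9 356.1  12.5]
 [472.5 254.9  12.5]
 [344.5 402.4  12.4]
 [314.8 301.8  12.4]] [408.44965363 328.79682159]
bar ((409.0928649902344, 328.78509521484375), (11.664932250976562, 100.09687042236328), 73.39134979248047) [0.05840219 0.05933787 0.06029988]
a_top.npz ((408.58209228515625, 329.03021240234375), (143.4851837158203, 201.62217712402344), 73.45991516113281) 0.04542800316923527
[[314.3 301.9  12.9]
 [344.2 402.6  13.2]
 [472.8 254.4  13.8]
 [502.9 355.9  14.8]] [408.57613373 328.68495941]
bar ((408.6679992675781, 329.43841552734375), (14.788128852844238, 100.79749298095703), 73.8677749633789) [0.05640511 0.05944428 0.06164725]
a_top.npz ((386.15423583984375, -301.40521240234375), (142.51905822753906, 200.837890625), 79.07894897460938) 0.02724148350531444
[[ 297.1 -287.1    3.1]
 [ 295.2 -336.6    7.6]
 [ 305.4 -313.2    3.2]
 [ 314.2 -232.7    8. ]
 [ 317.2 -267.4    3.2]
 [ 325.2 -243.8    3.1]
 [ 445.  -367.1    3.2]
 [ 458.9 -367.9    9.1]
 [ 478.9 -264.8    9. ]]
b0.npz ((446.1341552734375, -288.63568115234375), (97.95413208007812, 91.61687469482422), 79.3174057006836) 0.027261466233486076
[[ 479.3 -263.9    6.7]]
```

```bash
python3 - <<'E'
from rig import arm,imaging,jaws
from h import *
r=np.radians
jaws.grip(.045,80)
q=quat(r(73.55))
arm.reach([.4091,.3286,.12],q)
arm.servo_line([.4091,.3286,.051],rate=.15)
jaws.grip(.005,80)
print("w",arm.current_grip_width(),arm.current_t(),arm.current_position(),arm.current_ft_force().round(2))
arm.servo_line([.4091,.3286,.27],rate=.2)
arm.sleep(.1);print("w",arm.current_grip_width(),arm.current_ft_force().round(2),arm.current_ft_torque().round(2))
arm.reach([.5858,-.0219,.245],quat(r(96.02)));arm.sleep(.2)
print(arm.current_position(),arm.current_t(),arm.current_ft_force().round(2),arm.current_ft_torque().round(2))
for n in("wrist","top","scene"):
    c=imaging.capture(n); cv2.imwrite(f"pics/d_{n}.png",c["frame"][...,::-1]); np.savez(f"d_{n}.npz",**c)
E
```

```text
w 0.010256522505083548 17.5583 [0.41003419 0.3291468  0.05277391] [-0.48 -0.67  6.19]
w 0.010226471240913021 [-0.28 -0.12 -4.52] [-0.    0.03 -0.01]
[ 0.58575995 -0.0207306   0.2452854 ] 20.5583 [-0.68 -0.63 -4.8 ] [-0.01 -0.02 -0.08]
```

```bash
python3 - <<'E'
from h import *
for n in("wrist","top"):
    c=load(f"d_{n}.npz"); X,_,ok=cloud(c)
    try:
        rect,H,z=tray(c,(.5858,-.0219),.239,12);print(n,rect,z);print(H.round(1))
    except Exception as e: print(n,e)
E
```

```text
wrist ((545.2883911132812, -25.433731079101562), (119.70929718017578, 139.1746063232422), 6.139364242553711) 0.23788695570036922
[[497.2  21.1  11.9]
 [508.2 -81.3  11.8]]
top ((506.93402099609375, -13.6768798828125), (112.87628173828125, 47.5124626159668), 86.92767333984375) 0.23805910877000855
[]
```

View pics/d_wrist.png

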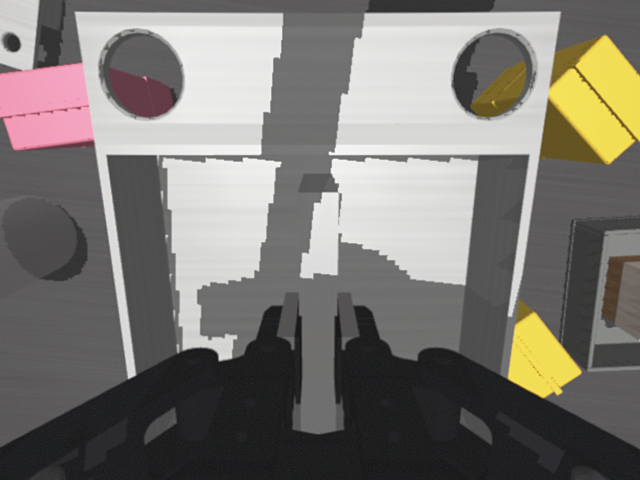

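View pics/d_top.png

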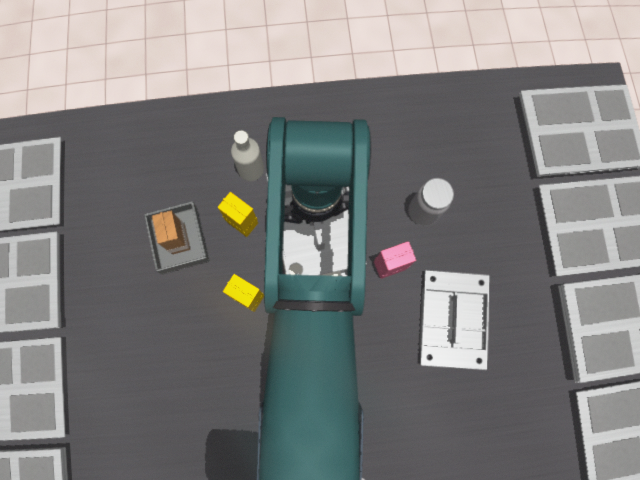

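View pics/d_scene.png

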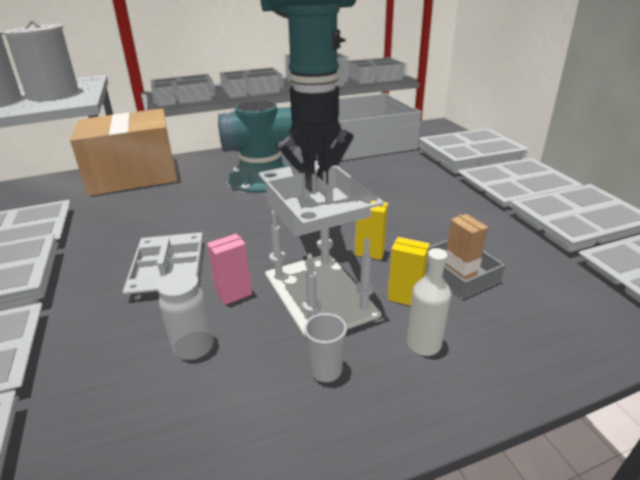

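The wrist view shows both near holes (141,75) and (494,74), level and clean. By the same camera, the hole midpoint is within 1 mm of the tip midpoint. I'll trim the arm's 1 mm sag and lower under guard.

```bash
python3 - <<'E'
from rig import arm,imaging,jaws
from h import *
p=[.5863,-.0229]
arm.servo_line(p+[.235],rate=.1)
h=arm.servo_line(p+[.09],rate=.09,guard=9)
print(h,arm.current_position().round(4),arm.current_ft_force().round(2),arm.current_t())
if not h:
    arm.sleep(.15);print(arm.current_position().round(4),arm.current_ft_force().round(2),arm.current_ft_torque().round(2))
    h=arm.servo_line(p+[.068],rate=.03,guard=6)
    print(h,arm.current_position().round(4),arm.current_ft_force().round(2),arm.current_ft_torque().round(2),arm.current_t())
E
```

```text
False [ 0.5868 -0.023   0.0908] [ 0.39  0.39 -4.39] 22.7167
[ 0.5866 -0.0229  0.0906] [-0.31 -0.06 -4.61] [-0.03  0.    0.03]
True [ 0.5862 -0.0229  0.0748] [-1.07  0.57  4.68] [-0.02 -0.    0.03] 23.4083
```

```bash
python3 - <<'E'
from rig import arm,imaging,jaws
from h import *
r=np.radians
x,y,z=arm.current_position()
jaws.grip(.04)
arm.servo_line([x,y,.25],rate=.2)
arm.reach([.5758,-.0219,.34],quat(r(96.02)));arm.sleep(.2)
c=imaging.capture("wrist"); cv2.imwrite("pics/e0.png",c["frame"][...,::-1]); np.savez("e0.npz",**c)
rect,H,zz=tray(c,(.5858,-.0219),.067,12);print(rect,zz);print(H.round(1),arm.current_position())
X,f,ok=cloud(c);G=X.reshape(480,640,3)
m=(ok&(X[:,2]>.15)&(X[:,2]<.18)&(np.abs(X[:,0]-.59)<.13)&(abs(X[:,1]+.02)<.1)).reshape(480,640).astype(np.uint8)
n,l,s,ce=cv2.connectedComponentsWithStats(m)
for i in range(1,n):
    if s[i,4]>12:
        q=G[l==i]; t=q[q[:,2]>q[:,2].max()-.006]; print(t.mean(0).round(4))
arm.reach([.386,-.3014,.30],quat(r(-101)));arm.sleep(.2)
c=imaging.capture("wrist"); cv2.imwrite("pics/e1.png",c["frame"][...,::-1]); np.savez("e1.npz",**c)
rect,H,zz=tray(c,(.386,-.3014),.027,6.5);print(rect,zz);print(H.round(1),arm.current_position(),arm.current_t())
X,_,ok=cloud(c); m=ok&(X[:,2]>.047)&(X[:,2]<.06)&(np.hypot(X[:,0]-.386,X[:,1]+.301)<.06)
print("bar",cv2.minAreaRect(X[m,:2].astype(np.float32)*1000),np.percentile(X[m,2],[10,50,90]))
E
```

```text
((585.5047607421875, -23.28717041015625), (198.6694793701172, 139.99603271484375), 6.01308536529541) 0.06727637028644634
[] [ 0.57537577 -0.02185179  0.3373661 ]
[ 0.5091 -0.0826  0.1652]
[0.498  0.0213 0.1648]
((387.8349609375, -302.04736328125), (140.05563354492188, 199.72940063476562), 79.34564208984375) 0.027412758773856738
[[ 297.6 -338.8    7. ]
 [ 317.6 -235.6    7.2]
 [ 479.  -265.8    7. ]
 [ 459.6 -369.     7.1]] [ 0.38614158 -0.301289    0.29999779] 28.1583
bar ((387.9991455078125, -301.9831848144531), (11.782464981079102, 99.49150085449219), 79.28874969482422) [0.05246611 0.05338978 0.05440661]
```

View pics/e0.png

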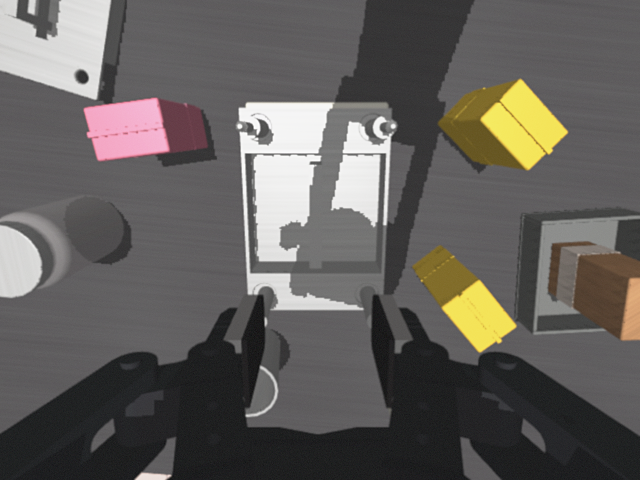

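View pics/e1.png

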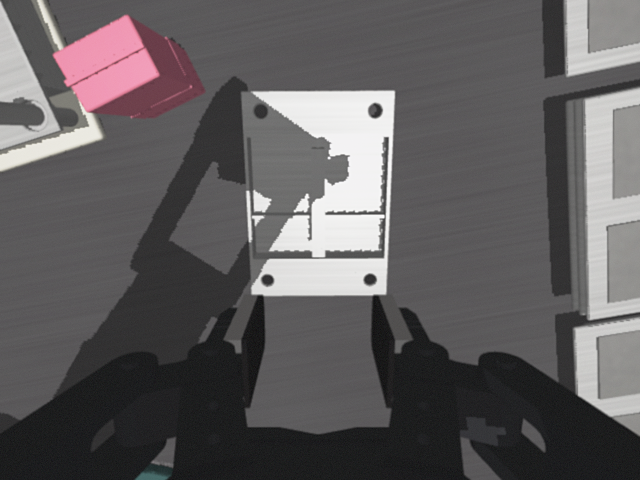

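The wrist view shows the deep tray home: rim at 0.0673 (expected 0.067), yaw 6.0°. The shallow tray's holes are at (261,110), (376,110), (267,280) and (370,280). Next I'll grasp it and compare its held holes with the tips.

```bash
python3 - <<'E'
from rig import arm,imaging,jaws
from h import *
r=np.radians
p=[.3876,-.3022]
arm.reach(p+[.12],quat(r(-100.6)))
arm.servo_line(p+[.045],rate=.15)
print(arm.current_position().round(4))
jaws.grip(.005,80)
g=arm.current_position();print("w",arm.current_grip_width(),arm.current_t(),g.round(4),arm.current_ft_force().round(2))
arm.servo_line(p+[.27],rate=.2)
arm.sleep(.1);print("w",arm.current_grip_width(),arm.current_ft_force().round(2),arm.current_ft_torque().round(2))
arm.reach([.5858,-.0219,.25],quat(r(-83.98)));arm.sleep(.3)
print(arm.current_position().round(4),arm.current_t(),Rn.from_quat(arm.current_orientation()[[1,2,3,0]]).as_matrix().round(4).tolist())
c=imaging.capture("wrist"); cv2.imwrite("pics/f0.png",c["frame"][...,::-1]); np.savez("f0.npz",**c)
rect,H,zz=tray(c,(.5858,-.0219),.25-g[2]+.027,6.5);print(rect,zz);print(H.round(1))
if len(H)==2: print("hole mid",H[:,:2].mean(0),"tips mid 668.15,-13.1")
E
```

```text
[ 0.3886 -0.3032  0.0466]
w 0.010807785641650853 29.925 [ 0.3886 -0.3027  0.0469] [0.55 1.62 5.53]
w 0.01017113598682937 [-0.24  0.76 -5.77] [-0.01 -0.01 -0.07]
[ 0.5857 -0.0229  0.2503] 32.9 [[0.9947, 0.1032, 0.0004], [0.1032, -0.9947, -0.0002], [0.0003, 0.0002, -1.0]]
((622.1875610351562, -19.347869873046875), (125.5462417602539, 140.73265075683594), 5.935694694519043) 0.23040846509446763
[[672.7 -66.1   6.4]
 [662.   37.2   6.4]]
hole mid [667.33267212 -14.48649597] tips mid 668.15,-13.1
```

View pics/f0.png

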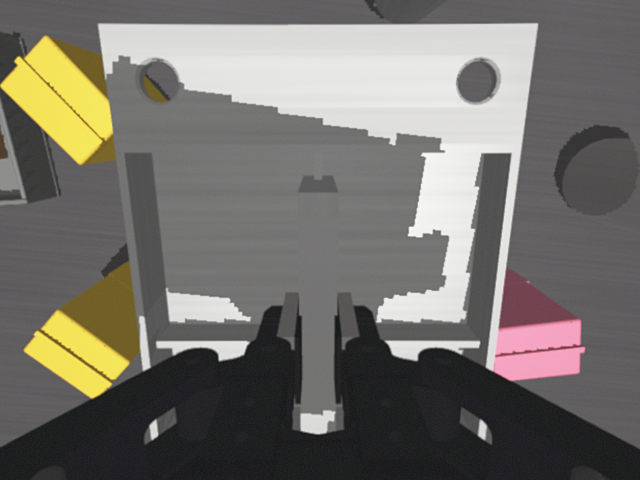

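Held holes are at (158,80) and (479,80) in the wrist view, about (0.8, 1.4) mm off the tips. I'll correct that, check the actual position and then lower.

```bash
python3 - <<'E'
from rig import arm,imaging,jaws
from h import *
T=np.array([.5866,-.0216]); cmd=T.copy()
for z in(.235,.228,.222):
    arm.servo_line([*cmd,z],rate=.08); arm.sleep(.15)
    a=arm.current_position(); print(a.round(4)); 
    e=T-a[:2]
    if np.abs(e).max()<.0004: break
    cmd=cmd+e
c=imaging.capture("wrist"); cv2.imwrite("pics/g0.png",c["frame"][...,::-1])
rect,H,zz=tray(c,(.5858,-.0219),a[2]-.0469+.027,6.5); print(zz,H.round(1), H[:,:2].mean(0))
c=imaging.capture("scene"); cv2.imwrite("pics/g_scene.png",cv2.resize(c["frame"][150:330,230:430,::-1],None,fx=3.5,fy=3.5,interpolation=cv2.INTER_CUBIC))
np.save("cmd.npy",cmd);print(cmd,arm.current_t())
E
```

```text
[ 0.5867 -0.0215  0.2351]
0.21525058677377903 [[662.9  38.4   6.5]
 [673.8 -64.6   6.4]] [668.32452393 -13.11242676]
[ 0.5866 -0.0216] 33.5417
```

View pics/g_scene.png

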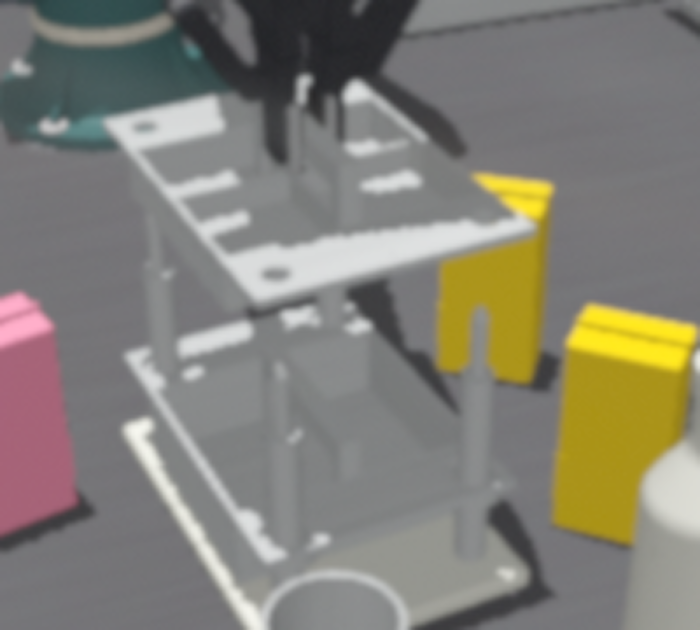

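The enlarged scene crop shows the shallow tray level above the four posts, and the hole midpoint now matches the tips to 0.2 mm.

```bash
python3 - <<'E'
from rig import arm,imaging,jaws
from h import *
p=list(np.load("cmd.npy"))
h=arm.servo_line(p+[.17],rate=.05,guard=6)
print(h,arm.current_position().round(4),arm.current_ft_force().round(2),arm.current_t())
if not h:
    h=arm.servo_line(p+[.147],rate=.025,guard=6)
    print(h,arm.current_position().round(4),arm.current_ft_force().round(2),arm.current_ft_torque().round(2),arm.current_t())
E
```

```text
False [ 0.5869 -0.0216  0.1706] [ 0.06 -1.02 -6.36] 34.9917
True [ 0.5864 -0.0216  0.1529] [0.03 0.78 6.29] [ 0.04 -0.05 -0.01] 35.6583
```

Contact came at exactly the expected seat height of 0.1529. I'll release and check.

```bash
python3 - <<'E'
from rig import arm,imaging,jaws
from h import *
r=np.radians
x,y,z=arm.current_position()
jaws.grip(.04)
arm.servo_line([x,y,.27],rate=.2)
arm.reach([.60,-.02,.36],quat(r(-83.98)));arm.sleep(.2)
c=imaging.capture("wrist"); cv2.imwrite("pics/h0.png",c["frame"][...,::-1]); np.savez("h0.npz",**c)
rect,H,zz=tray(c,(.5858,-.0219),.133,6.5);print(rect,zz)
X,f,ok=cloud(c)
d=(X[:,:2]-[.5858,-.0219]); a=r(6.02); L=d@np.array([[np.cos(a),-np.sin(a)],[np.sin(a),np.cos(a)]])
for sx in(-1,1):
    for sy in(-1,0,1):
        m=ok&(abs(L[:,0]-sx*83)<0)|(ok&(abs(L[:,0]-sx*.083)<.012)&(abs(L[:,1]-sy*.035)<.01)&(abs(X[:,2]-.13)<.02)); print(sx,sy,m.sum(),np.median(X[m,2]).round(4))
arm.reach([.35,.25,.36],quat(r(96)));arm.sleep(.2)
for n in("top","scene"):
    c=imaging.capture(n); cv2.imwrite(f"pics/h_{n}.png",c["frame"][...,::-1]); np.savez(f"h_{n}.npz",**c)
    o=load(f"a_{n}.npz")
    A,_,_=cloud(o);B,_,_=cloud(c)
    for nm,(bx,by,rr) in dict(jar=(.64,-.272,.06),sauce=(.78,.1,.06),tumb=(.775,-.076,.045)).items():
        def cen(P): 
            m=(np.hypot(P[:,0]-bx,P[:,1]-by)<rr)&(P[:,2]>.02)&(P[:,2]<.22); return P[m].mean(0)
        print(n,nm,(cen(B)-cen(A)).round(4))
print(arm.current_t())
E
```

```text
((585.55419921875, -21.691123962402344), (199.4900360107422, 140.0461883544922), 6.041255474090576) 0.1333785977891098
-1 -1 503 0.1334
-1 0 519 0.1334
-1 1 510 0.1334
1 -1 754 0.1334
1 0 743 0.1334
1 1 753 0.1335
top jar [-0.  0. -0.]
top sauce [-0.      0.0001  0.0001]
top tumb [-0.     -0.      0.0003]
scene jar [-0.      0.      0.0001]
scene sauce [-0.     -0.      0.0001]
scene tumb [ 0. -0. -0.]
39.9583
```

View pics/h0.png

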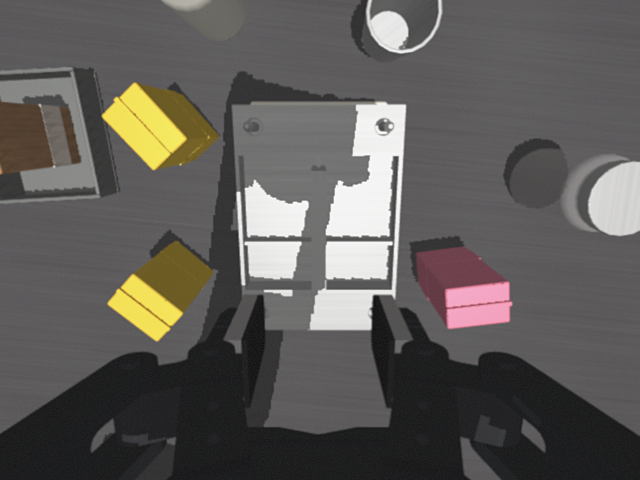

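View pics/h_scene.png

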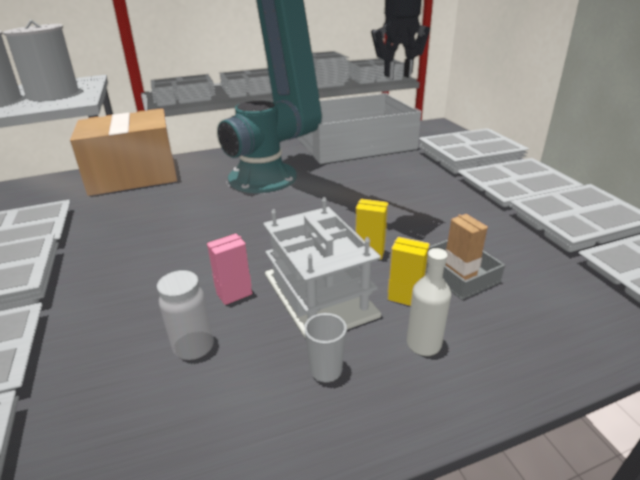

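View pics/h_top.png

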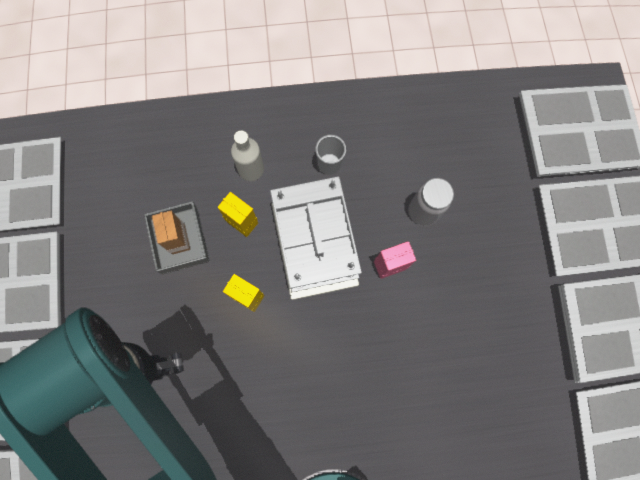

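The views show four pins through the shallow tray's holes (scene view, for example (310,262) and (367,245)) and a level rim at 0.1334. The carton stands in the bin and the bystanders haven't moved. I'll hand in now.

```bash
python3 -c "
from rig import job,arm
job.sign_off();print(arm.current_t())"
```

```text
the job is handed in; nothing more can be done
the job is handed in; nothing more can be done
```

The job is done and handed in. The clock read about 40 s at my last reading, just before hand-in, against the 72 s limit.

I took the brown carton out and left it standing upright in the bin. I then lowered the deep tray onto the collars and the shallow tray onto the upper steps, each under a force guard.

| Check | Measured | Expected |
|---|---|---|
| Deep tray rim height | 0.0673 m | 0.067 m |
| Deep tray turn (stand is at 6.0°) | 6.0° | 6.0° |
| Shallow tray rim height, at six spots on its flanges | 0.1334–0.1335 m (level) | 0.133 m |
| Shallow tray turn | 6.0° | 6.0° |

- **Posts:** The pictures show a post through each corner hole of the shallow tray. For the deep tray, the far holes were partly hidden by the fingers. There I relied on the rim height and on contact coming at the expected height.
- **Bystanders:** The jar, bottle and tumbler moved less than 0.5 mm between the first and last pictures.
- **Disagreements:** The two fixed cameras differed by about 5 mm in x. I used opposite-facing wrist views instead, which agreed to within 2 mm. The arm also stopped 1–2 mm off its commanded positions at times. I corrected for that before lowering each tray.

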